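# Reset a lab seed mill's roll gap with the backlash taken up

### The job

Set the seed mill to the red marker on its dial: push the handwheel's orange knob anticlockwise (seen from above), past the marker, until the slide meets its rubber open stop, and lean on it there for about half a second with about 15 N. Then push the knob back clockwise until the white pointer stands at the red marker, the last movement being clockwise so that the play stays taken up (brass arm against the blue peg), and let go. Push rather than grip, never with more than 20 N on the handwheel, and leave the tins, dish and brush where they are.

Things in the scene. Friction and masses are not known exactly. Their poses are not given: they have to be found in the camera images.
- mill: Bench seed mill, fixed: grey 200 x 200 x 120 mm gear housing with a flat handwheel on top and, on its -y side, a blue roll bed 280 x 170 x 50 mm with two steel rolls reaching 115 mm above the table. Origin on the table under the handwheel's vertical axis; z up; x is the way the slide opens. Place and yaw differ from run to run.
- wheel_axis (a point): Centre of the handwheel, 135 mm above the table. Black rim, 66 mm mean radius, top 152 mm above the table; on its green hub low pegs and a brass arm, within 39 mm of the axis, reach 162 mm. Only the knob is higher within 200 mm. Anticlockwise from above opens, clockwise closes. Turning takes about 0.5 N at the knob while the play is crossed, 3 to 4 N when the slide is driven.
- knob (a point): Upright orange round knob on the rim, 22 mm diameter, from 147 to 192 mm above the table, 64 mm from the wheel's axis; it does not spin on its own. This point is on the knob's axis, 170 mm above the table, on the same radius as the white pointer. It can be pushed from either side with closed fingertips.
- pointer_tip (a point): Outer tip of the white pointer under the rim below the knob, 78 mm from the wheel's axis, 135 mm above the table; turns with the handwheel.
- marker_tip (a point): Inner tip of the red marker clip on the fixed dial ring, 78 mm from the wheel's axis, 135 mm above the table: the setting wanted. The clip's angle round the dial differs from run to run; the pointer starts 0.3 to 1.7 rad clockwise of it.
- slide_end (a point): Middle of the +x face (mill frame) of the brass end plate of the slide that carries the moving roll, 75 mm above the table. The slide moves along the mill's +x by 6 mm per rad of anticlockwise turn of the shaft (rack and pinion).
- stop_face (a point): Face of the fixed black rubber buffer (28 mm round, on a yellow block), the open stop. slide_end meets this point when fully open; it gives less than 1 mm at the knob for 15 N. The knob then stands 0.6 to 1.4 rad anticlockwise of the marker; how far differs from run to run. At the start the slide is 10 to 12 mm short of it.
- brass_tip (a point): On the brass driving arm fixed to the pinion shaft, on top of the wheel's hub, 30 mm from the axis, opposite the knob, 158 mm above the table. The wheel drives the arm through two upright pegs (6 mm thick) with 0.40 rad of play: anticlockwise by the steel peg, clockwise by the blue one.
- blue_peg_face (a point): Point fixed to the handwheel, 30 mm from the axis, with which brass_tip coincides when the arm lies against the blue peg (play taken up clockwise). With the play taken up the other way it is 12 mm off.
- tin_a: Small open aluminium sample tin, 56 mm diameter, 22 mm high, loose near the mill; origin under its centre. Bystander.
- tin_b: Second such sample tin. Bystander.
- dish: White plastic bowl, 90 mm diameter, 40 mm high, loose; origin under its centre. Bystander.
- brush: Green-handled flat brush, 190 mm long, lying loose beyond the mill; its x axis runs along it. Bystander.

How it is judged (in metres and radians):
On the way, in this order (a step that is already met when the one before it is completed fails the run):
1. the slide rests against its open stop and the knob is pushed there with more than 10 N for 0.3 s (distance between slide_end and stop_face below 0.0015 m and contact force between the fingers and handwheel above 10 N), for 0.3 s.
2. the white pointer is back within 5 mm of the red marker with the brass arm against the blue peg (within 2 mm) (distance between pointer_tip and marker_tip below 0.005 m and distance between brass_tip and blue_peg_face below 0.002 m), for 0.2 s.
At the end, for the whole second after the job is handed in: The white pointer stands within 5 mm of the red marker's tip, the brass arm lies against the blue peg (within 2 mm, play taken up clockwise), and the wheel is at rest (all of step 2 and angular speed of handwheel below 0.05 rad/s); the robot touches nothing.
It fails at once if the handwheel is borne on with more than 20 N (contact force between any of the fingers, the arm and handwheel above 20 N).
It fails at once if a bystander is moved more than 25 mm (distance of any of tin_a, tin_b, dish, brush from where it was at the start of the episode above 0.025 m).
It also fails if it takes over 72 s, if anything falls off the work surface, if the arm or the gripper's body presses on something with over 40 N, if the wrist force passes 120 N, or if a joint passes its speed limit or range.

### The arm

A 6-joint arm with a two-finger parallel gripper is mounted at the origin on the work surface. World frame = base frame: x ahead of the robot, y to its left, z up, the work surface at z = 0. Lengths are in mm, angles in rad, forces in N, time in s.
With the tool pointing down it reaches from about 350 to 975 mm from the base axis. Payload 7.1 kg.
Tool frame: the origin (TCP) lies between the finger pads; the fingertips stand 8 mm ahead of it and the grasp point (between the pads) lies 11 mm behind it (ctrl.tips_ahead is the distance from the TCP to the fingertips, in mm); y points along the fingers, z is the direction in which the jaws open and shut, and the axes are right-handed (so a half turn about y gives the same grasp; the last joint's range is limited). The gripper opens to 88 mm and grips with 3 to 60 N. Pads are 20 mm wide; open, the fingers measure 115 mm over their backs; the gripper's body (75 mm by 178 mm) begins 61 mm behind the grasp point.
Start: joints at [1.122, 0.423, 1.63, -0, 1.089, -0.019], TCP at [260.398, 568.153, 230.675] pointing down, gripper open.
Joint ranges: [-3, 3], [-0.9, 2.11], [0.09, 2.58], [-1.31, 4.45], [0.11, 2.69], [-2.54, 2.54]. Speed limits (rad/s): [2.39, 2.39, 3.01, 3.14, 3.14, 3.14].

### API

Orientations are given as a rotation vector (axis times angle).
In Python, from workcell import ctrl gives the robot as it stands.
- The arm moves only by the shell command python3 -m creep 'ROWS'. ROWS is JSON, a list of rows, each an object of numbers: "tx", "ty", "tz": the shift along the world's x, y, z in mm; "rx", "ry", "rz": the turn, a rotation vector about the world's x, y, z in rad; "fingers": the closure in counts, from 0 (fully open) to 255 (shut). A call has 1 to 10 rows; each row is the pose to reach, as a shift and turn from the pose commanded when the call began; what a row does not reach only later rows make up. A row lasts 1/8 s, in which the tool goes at most 62.5 mm and 10.7 degrees, less where a joint would pass 70% of its speed; a pose out of reach is approached as far as the arm can. A call with a gripper value outside its range is refused whole. The fingers move at their own pace and stop on an object; the grip force is fixed at half the most. Time passes only in rows, so rows that repeat a pose let the fingers close. It gives the time, the measured TCP pose, the force and the opening at its end, in the units of the state.
- ctrl.get_obs(): the state, without advancing time (a new reading comes with each control period).
- ctrl.get_image(name): name is "scene" or "side" or "wrist"; returns a dict with "pixels" (420x560x3 uint8, blue, green, red), "intrinsics" (3x3 intrinsics, pixels), "k1" (the pictures are not rectified: a ray, as slopes to the right and down, at radius r is drawn at 1 + k1 r^2 times it, then the intrinsics apply), "rvec" (rotation vector, rad) and "tvec" (3), from world to camera coordinates, as OpenCV has them. Camera axes: x right, y down, z forward; pixel columns grow to the right and rows downward; lengths in mm; the calibration is good to about 2 mm. A picture is of the moment at which its call begins. There is no depth.
- ctrl.close_job(): hands the job in, once; it reports no verdict.
The state is a dict: "t": time; "qpos": joint angles; "qvel": joint speeds; "joint_torque": joint torques, N m; "ee_pos": TCP position; "orientation": TCP orientation; "ft_force": force on the tool from outside, world axes, zero at the start; "moment": the same for the moment, N m; "width": finger opening in mm.
Only numpy, scipy, OpenCV 4.12 (cv2) and the standard library are available. Lean on these libraries where they do the work, as an engineer would, in place of code of your own. Each camera call takes 0.05 s, during which the arm holds its last target.

## Working session

There is one attempt and no reset: what is moved stays moved. The work goes in short steps, Python scripts to look and compute and a shell command to move; the robot and the scene stay as the last step left them, time stands still between calls to the robot, and variables do not carry over. Pictures are saved under pics/ and viewed, and the job is handed in when it is done.

```bash
ls; mkdir -p pics; cat > h.py <<'E'
import numpy as np,cv2
from workcell import ctrl
def snap(name,fn):
    im=ctrl.get_image(name); cv2.imwrite('pics/'+fn+'.png',im['pixels']); np.save('pics/'+fn+'.npy',im,allow_pickle=True); return im
def load(fn): return np.load('pics/'+fn+'.npy',allow_pickle=True).item()
def ray(im,u,v):
    K=np.array(im['intrinsics']);k1=im['k1']
    d=cv2.undistortPoints(np.array([[[u,v]]],float),K,np.array([k1,0,0,0,0],float))[0,0]
    R=cv2.Rodrigues(np.array(im['rvec'],float))[0];t=np.array(im['tvec'],float).ravel()
    return -R.T@t, R.T@np.array([d[0],d[1],1.])
def atz(im,u,v,z):
    o,d=ray(im,u,v); return o+d*(z-o[2])/d[2]
def proj(im,P):
    return cv2.projectPoints(np.array(P,float).reshape(-1,1,3),np.array(im['rvec'],float),np.array(im['tvec'],float),np.array(im['intrinsics'],float),np.array([im['k1'],0,0,0,0],float))[0][:,0]
E
python3 - <<'E'
from h import *
print(ctrl.get_obs())
for n in ['scene','side','wrist']:
    im=snap(n,n+'0'); o,d=ray(im,280,210); print(n,o,d)
E
```

```text
pics
{'t': 0.0, 'qpos': array([ 1.12202404e+00,  4.23817126e-01,  1.63070728e+00,  1.09606551e-05,
        1.08860067e+00, -1.90052268e-02]), 'qvel': array([-0.00118482, -0.00176203,  0.00051134, -0.00072268,  0.00066641,
       -0.00042554]), 'joint_torque': array([ 8.81774904e-04, -5.44634092e+01, -2.73671705e+01,  6.44219806e-02,
        2.27092841e-02, -1.45045246e-04]), 'ee_pos': array([260.14765853, 567.67400311, 229.90971038]), 'orientation': array([-1.54588052,  0.33742889, -0.33685243]), 'ft_force': array([0.51685183, 0.33134623, 0.48057213]), 'moment': array([ 0.0360401 ,  0.02279108, -0.01424216]), 'width': 87.8076452082616}
scene [1178.45832458 -132.88100177  688.83771995] [-0.71258479  0.21249707 -0.66869958]
side [270.26401032 560.13768195 791.01126388] [ 0.33072552 -0.57431497 -0.74892157]
wrist [201.40288457 594.16588443 384.35074103] [ 0.20237363 -0.10890281 -0.97341173]
```

View pics/scene0.png

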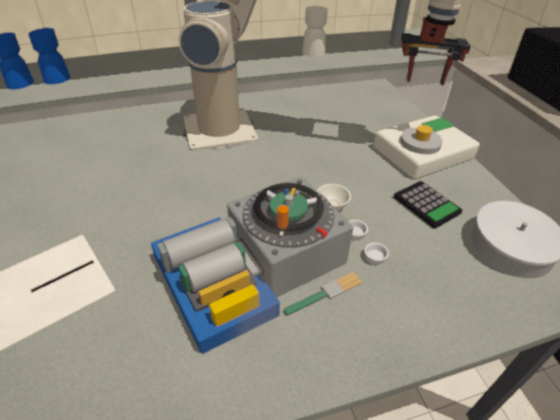

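View pics/side0.png

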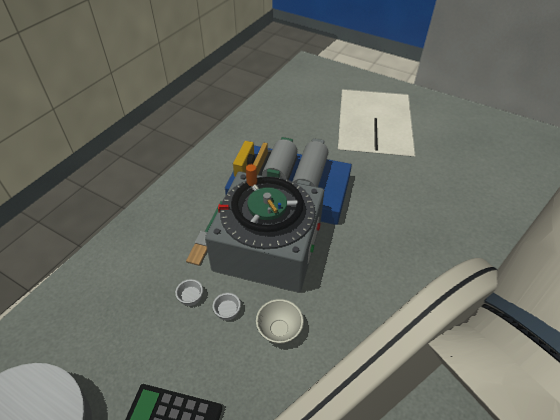

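View pics/wrist0.png

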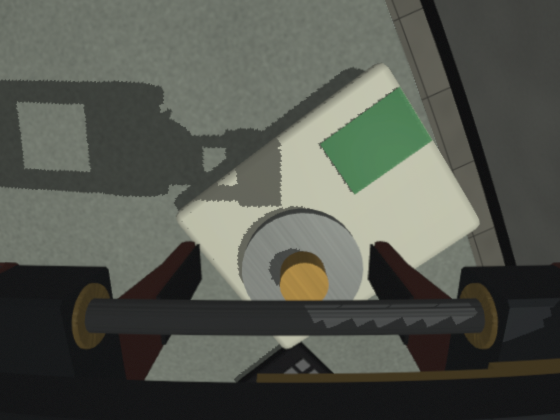

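The scene view shows the wheel at about (289,207), the knob at (283,215) and the red clip at (322,232). The side view has the wheel at (268,205), the knob at (251,175) and the clip at (224,208). I'll enlarge both.

```bash
python3 - <<'E'
from h import *
a=load('scene0')['pixels'][165:330,140:360]; cv2.imwrite('pics/s0z.png',cv2.resize(a,None,fx=3.6,fy=3.6,interpolation=cv2.INTER_CUBIC))
a=load('side0')['pixels'][130:290,180:360]; cv2.imwrite('pics/d0z.png',cv2.resize(a,None,fx=3.7,fy=3.7,interpolation=cv2.INTER_CUBIC))
E
```

```text
(no output)
```

View pics/s0z.png

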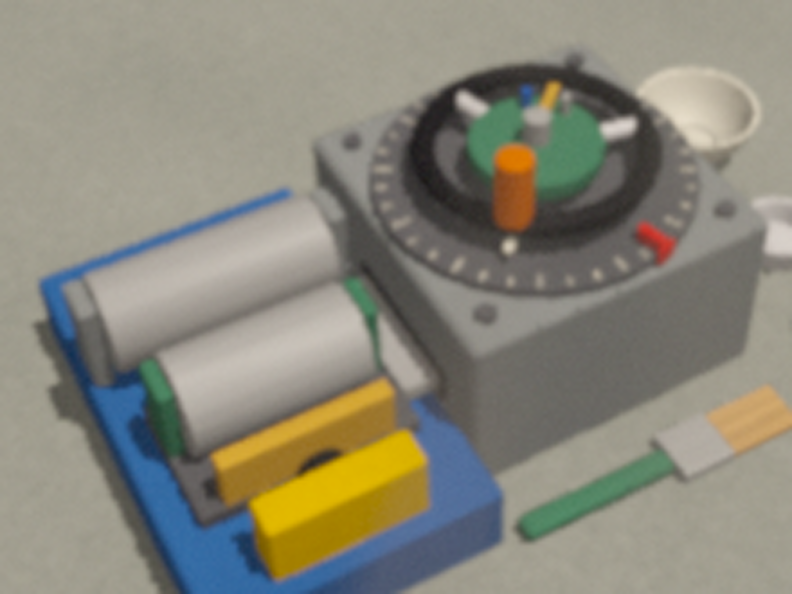

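View pics/d0z.png

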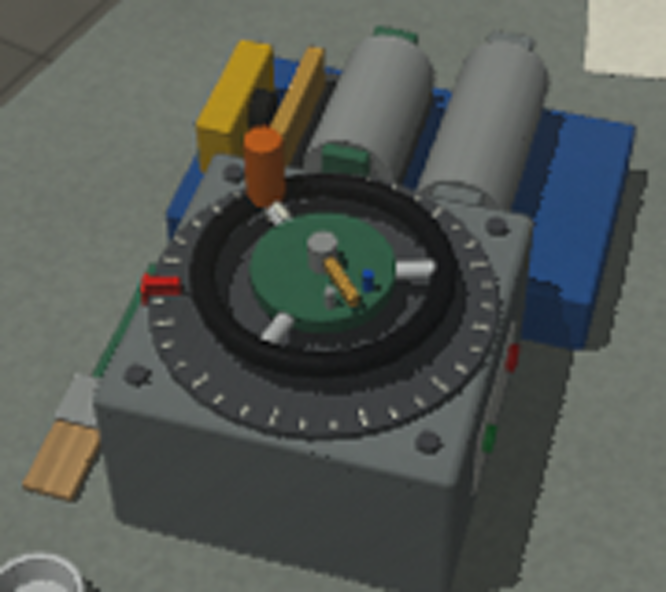

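```bash
python3 - <<'E'
from h import *
S=load('scene0');D=load('side0')
s=lambda x,y,z:atz(S,140+x/3.6-.36,165+y/3.6-.36,z)
d=lambda x,y,z:atz(D,180+x/3.7-.36,130+y/3.7-.36,z)
np.set_printoptions(precision=1,suppress=True)
cs=[s(478,358,120),s(765,225,120),s(575,50,120),s(316,143,120)]
print('cornersS',cs,np.mean(cs,0),[np.linalg.norm(cs[i]-cs[i-1]) for i in range(4)])
cd=[d(530,217,120),d(97,402,120),d(455,487,120)]
print('cornersD',cd,(cd[0]+cd[1])/2)
print('knobtop',s(516,153,192),d(265,137,192))
print('pointer',s(509,246,135))
print('marker',s(641,231,135),d(180,285,135))
print('brass end',s(557,86,160),d(352,300,160))
E
```

```text
cornersS [array([713.7,  -7.2, 120. ]), array([661.9, 177.1, 120. ]), array([477.4, 122.5, 120. ]), array([524.8, -57.6, 120. ])] [594.5  58.7 120. ] [np.float64(195.48108145311681), np.float64(191.43950485945558), np.float64(192.46522209844252), np.float64(186.24111938646396)]
cornersD [array([518.9, -55.9, 120. ]), array([653.1, 183. , 120. ]), array([465.6, 133.9, 120. ])] [586.   63.6 120. ]
knobtop [642.7  32.7 192. ] [643.8  29.9 192. ]
pointer [653.7  26.5 135. ]
marker [661.7 100.2 135. ] [654.5 103.2 135. ]
brass end [557.2  83.4 160. ] [556.7  83.  160. ]
```

```bash
python3 - <<'E'
from h import *
from scipy.optimize import least_squares
k=[(642.7,32.7),(643.8,29.9)];m=[(661.7,100.2),(654.5,103.2)];p=[(653.7,26.5)];c=[(594.5,58.7),(586,63.6)]
u=lambda a:np.array([np.cos(a),np.sin(a)])
def f(x):
    C=x[:2];r=[]
    for q in k:r.append(C+64*u(x[2])-q)
    for q in m:r.append(C+78*u(x[3])-q)
    for q in p:r.append(C+78*u(x[2])-q)
    for q in c:r.append((C-q)/1.5)
    return np.concatenate(r)
s=least_squares(f,[590,61,-.5,.5]);print(s.x,s.fun.round(1))
x=s.x
C=x[:2]
# overlay check
for fn,o,z in(('scene0',(140,165),3.6),('side0',(180,130),3.7)):
    im=load(fn);a=cv2.imread('pics/'+('s0z' if fn=='scene0' else 'd0z')+'.png')
    def dr(P,col):
        for q in proj(im,P): cv2.circle(a,tuple(int(v) for v in ((q-np.array(o)+.36)*z)),2,col,-1)
    t=np.linspace(0,2*np.pi,80)
    dr([[*(C+66*u(b)),152] for b in t],(0,255,255))
    dr([[*C,162]],(255,0,255))
    dr([[*(C+64*u(x[2])),192]],(255,0,0)); dr([[*(C+78*u(x[2])),135]],(255,0,0)); dr([[*(C+78*u(x[3])),135]],(0,255,0))
    cv2.imwrite('pics/ov_'+fn+'.png',a)
E
python3 -c "
import cv2;a=cv2.imread('pics/ov_scene0.png')[20:340,300:780];b=cv2.imread('pics/ov_side0.png')[110:460,60:560]
cv2.imwrite('pics/ovc.png',cv2.resize(cv2.vconcat([cv2.resize(a,(500,320)),b]),(500,600)))"
```

```text
[ 5.88659465e+02  6.40737887e+01 -5.33646292e-01  4.96562894e-01] [ 1.1 -1.2 -0.   1.6 -4.5  1.   2.7 -2.   2.1 -2.1 -3.9  3.6  1.8  0.3]
```

View pics/ovc.png

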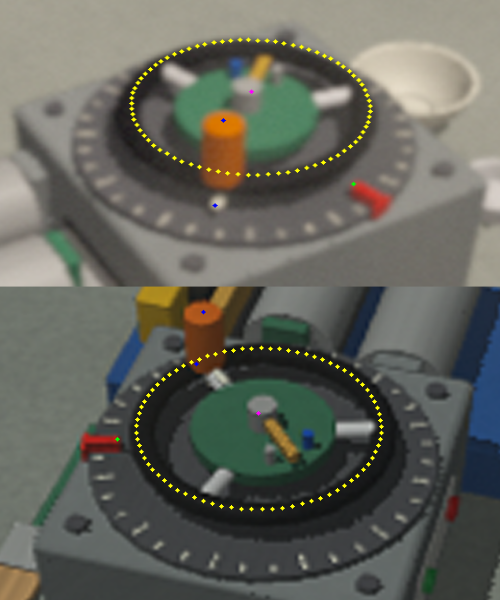

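```bash
python3 - <<'E'
from h import *
o=ctrl.get_obs();R=cv2.Rodrigues(o['orientation'])[0];print(R.round(3),ctrl.tips_ahead)
print(np.arctan2(R[1,0],R[0,0]),np.arctan2(R[1,2],R[0,2]))
E
```

```text
[[ 0.909 -0.001  0.417]
 [-0.417 -0.001  0.909]
 [-0.    -1.    -0.001]] 8.0
-0.42979930554306006 1.140997057975118
```

```bash
python3 -m creep '[{"tx":20,"ty":-40,"tz":10,"rz":-0.1,"fingers":255},{"tx":50,"ty":-90,"tz":20,"rz":-0.25,"fingers":255},{"tx":85,"ty":-140,"tz":20,"rz":-0.4,"fingers":255},{"tx":120,"ty":-190,"tz":20,"rz":-0.55,"fingers":255},{"tx":150,"ty":-240,"tz":20,"rz":-0.7,"fingers":255},{"tx":180,"ty":-290,"tz":20,"rz":-0.85,"fingers":255},{"tx":210,"ty":-340,"tz":20,"rz":-1.0,"fingers":255},{"tx":240,"ty":-390,"tz":20,"rz":-1.15,"fingers":255},{"tx":270,"ty":-440,"tz":20,"rz":-1.3,"fingers":255},{"tx":300,"ty":-480,"tz":20,"rz":-1.4,"fingers":255}]'
```

```text
schema error: expected keys tx, ty, tz, rx, ry, rz, fingers
```

```bash
python3 -m creep '[{"tx":20,"ty":-40,"tz":10,"rx":0,"ry":0,"rz":-0.1,"fingers":255},{"tx":50,"ty":-90,"tz":20,"rx":0,"ry":0,"rz":-0.25,"fingers":255},{"tx":85,"ty":-140,"tz":20,"rx":0,"ry":0,"rz":-0.4,"fingers":255},{"tx":120,"ty":-190,"tz":20,"rx":0,"ry":0,"rz":-0.55,"fingers":255},{"tx":150,"ty":-240,"tz":20,"rx":0,"ry":0,"rz":-0.7,"fingers":255},{"tx":180,"ty":-290,"tz":20,"rx":0,"ry":0,"rz":-0.85,"fingers":255},{"tx":210,"ty":-340,"tz":20,"rx":0,"ry":0,"rz":-1.0,"fingers":255},{"tx":240,"ty":-390,"tz":20,"rx":0,"ry":0,"rz":-1.15,"fingers":255},{"tx":270,"ty":-440,"tz":20,"rx":0,"ry":0,"rz":-1.3,"fingers":255},{"tx":300,"ty":-480,"tz":20,"rx":0,"ry":0,"rz":-1.4,"fingers":255}]'
```

```text
t: 1.4
ee_pos: [561.0, 86.0, 250.6]
orientation: [-1.073, 1.401, -1.401]
ft_force: [1.4, 0.1, -0.3]
width: 0.3
```

```bash
python3 -m creep '[{"tx":33,"ty":-45,"tz":0,"rx":0,"ry":0,"rz":-0.14,"fingers":255},{"tx":65,"ty":-87,"tz":0,"rx":0,"ry":0,"rz":-0.27,"fingers":255},{"tx":65,"ty":-87,"tz":0,"rx":0,"ry":0,"rz":-0.27,"fingers":255},{"tx":65,"ty":-87,"tz":0,"rx":0,"ry":0,"rz":-0.27,"fingers":255}]'
python3 - <<'E'
from h import *
o=ctrl.get_obs();print(o['qpos'],o['ee_pos'],o['ft_force']);R=cv2.Rodrigues(o['orientation'])[0];print(np.arctan2(R[1,2],R[0,2]))
snap('wrist','w1');snap('side','d1')
E
```

```text
t: 1.9
ee_pos: [624.7, 1.4, 250.1]
orientation: [-0.912, 1.588, -1.586]
ft_force: [-0.8, 1.1, -0.3]
width: 0.7
[-1.69810750e-02  4.02737719e-01  1.61312727e+00  3.60684616e-04
  1.12724254e+00  5.11291110e-01] [624.6535965    1.39169101 250.09441956] [-0.80800173  1.05336705 -0.32274629]
-0.5284275590648392
```

View pics/w1.png

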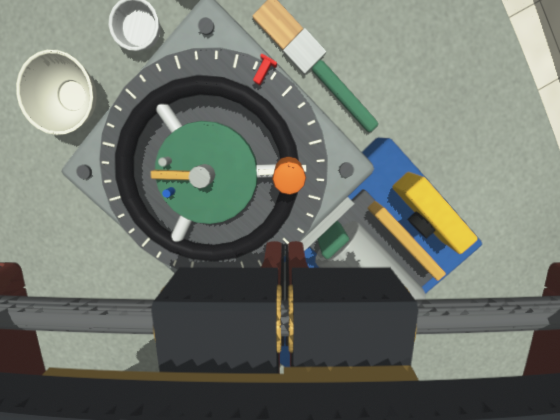

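View pics/d1.png

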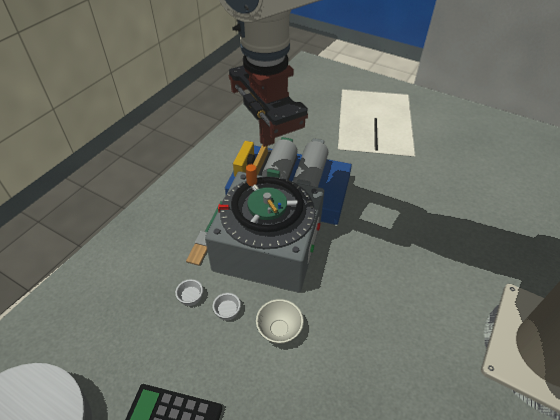

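The wrist view shows the fingers at (285,250), behind the knob (289,178) on its clockwise side. The hub is at (201,177), the clip tip at about (258,81), and the brass arm lies nearly opposite the knob, between its pegs.

```bash
python3 - <<'E'
from h import *
a=load('w1')['pixels'][30:290,90:450]; cv2.imwrite('pics/w1z.png',cv2.resize(a,None,fx=2.2,fy=2.2,interpolation=cv2.INTER_CUBIC))
E
```

```text
(no output)
```

View pics/w1z.png

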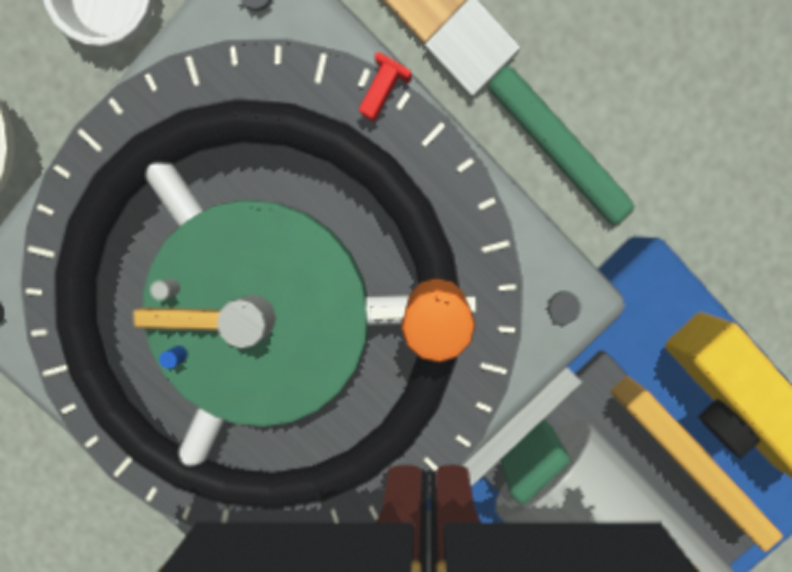

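```bash
python3 - <<'E'
from h import *
from scipy.optimize import least_squares
W=load('w1');np.set_printoptions(precision=2,suppress=True)
w=lambda x,y,z:atz(W,90+x/2.2-.27,30+y/2.2-.27,z)[:2]
k=w(438,326,192);p=w(475,304,135);m=w(369,112,135);sh=w(241,324,166);hub=w(254,312,150)
print('knob',k,'ptr',p,'mk',m,'shaft',sh,'hub',hub)
u=lambda a:np.array([np.cos(a),np.sin(a)])
def f(x):
    C=x[:2];return np.concatenate([C+64*u(x[2])-k,C+78*u(x[2])-p,C+78*u(x[3])-m,(C-sh)/2,(C-hub)/2])
s=least_squares(f,[590,61,-.5,.5]);print(s.x,s.fun)
print('slide plate', w(700,467,85),'stop',w(755,420,85))
# mill-frame direction
e=w(365,583*0+0,0) if 0 else None
print('gap pts', w(708,452,75), w(728,432,75))
E
```

```text
knob [646.44  30.56] ptr [658.82  23.64] mk [659.94 100.48] shaft [589.46  60.53] hub [591.06  61.96]
[591.09  62.23  -0.52   0.51] [ 0.23 -0.05  0.01 -0.07 -0.66 -0.37  0.81  0.85  0.02  0.14]
slide plate [ 712.26 -100.36] stop [744.   -92.78]
gap pts [ 720.43 -100.4 ] [732.93 -96.25]
```

```bash
cat >> h.py <<'E'
C=np.array([591.1,62.2])
def u(a): return np.array([np.cos(a),np.sin(a)])
def pose(th,d=21,r=64): return C+r*u(th)-d*np.array([-np.sin(th),np.cos(th)])
def rows(cur,psi0,z0,lst,z):
    # lst of (th,d)
    for th,d in lst:
        q=pose(th,d)-cur; print('th %.2f d %.1f tx %.1f ty %.1f tz %.1f rz %.2f'%(th,d,*q,z-z0,th-psi0))
E
python3 - <<'E'
from h import *
rows(np.array([625.4,1.15]),-.529,250.7,[(-.52,35),(-.52,28),(-.52,21)],174)
print()
rows(np.array([625.4,1.15]),-.529,174,[(t,21) for t in np.arange(-.5,1.05,.1)],174)
E
python3 -m creep '[{"tx":4,"ty":-1,"tz":-30,"rx":0,"ry":0,"rz":0.0,"fingers":255},{"tx":4,"ty":-1,"tz":-60,"rx":0,"ry":0,"rz":0.0,"fingers":255},{"tx":4,"ty":-1,"tz":-77,"rx":0,"ry":0,"rz":0,"fingers":255},{"tx":4,"ty":-1,"tz":-77,"rx":0,"ry":0,"rz":0,"fingers":255},{"tx":4,"ty":-1,"tz":-77,"rx":0,"ry":0,"rz":0,"fingers":255}]'
```

```text
th -0.52 d 35.0 tx 3.8 ty -1.1 tz -76.7 rz 0.01
th -0.52 d 28.0 tx 7.3 ty 5.0 tz -76.7 rz 0.01
th -0.52 d 21.0 tx 10.8 ty 11.0 tz -76.7 rz 0.01

th -0.50 d 21.0 tx 11.8 ty 11.9 tz 0.0 rz 0.03
th -0.40 d 21.0 tx 16.5 ty 16.8 tz 0.0 rz 0.13
th -0.30 d 21.0 tx 20.6 ty 22.1 tz 0.0 rz 0.23
th -0.20 d 21.0 tx 24.3 ty 27.8 tz 0.0 rz 0.33
th -0.10 d 21.0 tx 27.3 ty 33.8 tz 0.0 rz 0.43
th -0.00 d 21.0 tx 29.7 ty 40.0 tz 0.0 rz 0.53
th 0.10 d 21.0 tx 31.5 ty 46.5 tz 0.0 rz 0.63
th 0.20 d 21.0 tx 32.6 ty 53.2 tz 0.0 rz 0.73
th 0.30 d 21.0 tx 33.0 ty 59.9 tz 0.0 rz 0.83
th 0.40 d 21.0 tx 32.8 ty 66.6 tz 0.0 rz 0.93
th 0.50 d 21.0 tx 31.9 ty 73.3 tz 0.0 rz 1.03
th 0.60 d 21.0 tx 30.4 ty 79.9 tz 0.0 rz 1.13
th 0.70 d 21.0 tx 28.2 ty 86.2 tz 0.0 rz 1.23
th 0.80 d 21.0 tx 25.4 ty 92.3 tz 0.0 rz 1.33
th 0.90 d 21.0 tx 21.9 ty 98.1 tz 0.0 rz 1.43
th 1.00 d 21.0 tx 18.0 ty 103.6 tz 0.0 rz 1.53
t: 2.62
ee_pos: [630.0, 0.5, 174.8]
orientation: [-0.91, 1.586, -1.587]
ft_force: [0.1, -0.2, 0.9]
width: 0.5
```

```bash
python3 -m creep '[{"tx":3.5,"ty":6,"tz":0,"rx":0,"ry":0,"rz":0,"fingers":255},{"tx":5.5,"ty":9.5,"tz":0,"rx":0,"ry":0,"rz":0,"fingers":255},{"tx":7,"ty":12,"tz":0,"rx":0,"ry":0,"rz":0,"fingers":255},{"tx":7.8,"ty":12.9,"tz":0,"rx":0,"ry":0,"rz":0.03,"fingers":255},{"tx":10,"ty":15.3,"tz":0,"rx":0,"ry":0,"rz":0.08,"fingers":255},{"tx":12.5,"ty":17.8,"tz":0,"rx":0,"ry":0,"rz":0.13,"fingers":255},{"tx":14.6,"ty":20.4,"tz":0,"rx":0,"ry":0,"rz":0.18,"fingers":255}]'
python3 - <<'E'
from h import *
print(ctrl.get_obs()['ft_force'])
snap('wrist','w2')
a=load('w2')['pixels'][30:290,90:450]; cv2.imwrite('pics/w2z.png',cv2.resize(a,None,fx=2.2,fy=2.2,interpolation=cv2.INTER_CUBIC))
E
```

```text
t: 3.5
ee_pos: [643.7, 20.1, 173.6]
orientation: [-1.027, 1.46, -1.46]
ft_force: [-1.9, -1.8, 2.1]
width: 0.6
[-1.92297297 -1.77031515  2.14401848]
```

View pics/w2z.png

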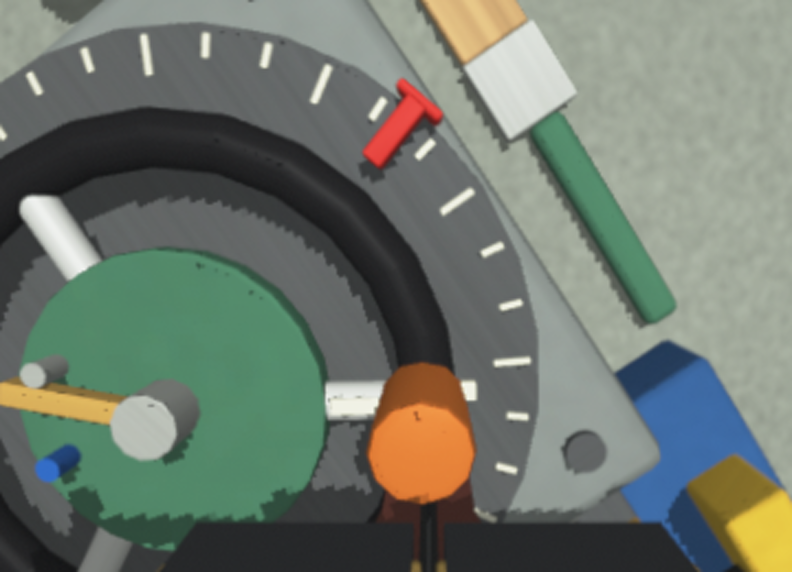

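The fingers sit square behind the knob and the brass arm is close to the steel peg, so the contact is good. I'll continue along the arc.

```bash
python3 - <<'E'
from h import *
rows(np.array([644,20.55]),-.349,174,[(t,21) for t in np.arange(-.35,1.05,.07)],174)
E
```

```text
th -0.35 d 21.0 tx 0.0 ty -0.0 tz 0.0 rz -0.00
th -0.28 d 21.0 tx 2.8 ty 3.8 tz 0.0 rz 0.07
th -0.21 d 21.0 tx 5.3 ty 7.8 tz 0.0 rz 0.14
th -0.14 d 21.0 tx 7.5 ty 11.9 tz 0.0 rz 0.21
th -0.07 d 21.0 tx 9.5 ty 16.2 tz 0.0 rz 0.28
th 0.00 d 21.0 tx 11.1 ty 20.7 tz 0.0 rz 0.35
th 0.07 d 21.0 tx 12.4 ty 25.2 tz 0.0 rz 0.42
th 0.14 d 21.0 tx 13.4 ty 29.8 tz 0.0 rz 0.49
th 0.21 d 21.0 tx 14.1 ty 34.5 tz 0.0 rz 0.56
th 0.28 d 21.0 tx 14.4 ty 39.2 tz 0.0 rz 0.63
th 0.35 d 21.0 tx 14.4 ty 43.9 tz 0.0 rz 0.70
th 0.42 d 21.0 tx 14.1 ty 48.6 tz 0.0 rz 0.77
th 0.49 d 21.0 tx 13.5 ty 53.2 tz 0.0 rz 0.84
th 0.56 d 21.0 tx 12.5 ty 57.9 tz 0.0 rz 0.91
th 0.63 d 21.0 tx 11.2 ty 62.4 tz 0.0 rz 0.98
th 0.70 d 21.0 tx 9.6 ty 66.8 tz 0.0 rz 1.05
th 0.77 d 21.0 tx 7.7 ty 71.1 tz 0.0 rz 1.12
th 0.84 d 21.0 tx 5.5 ty 75.3 tz 0.0 rz 1.19
th 0.91 d 21.0 tx 3.0 ty 79.3 tz 0.0 rz 1.26
th 0.98 d 21.0 tx 0.2 ty 83.1 tz 0.0 rz 1.33
```

```bash
python3 -m creep '[{"tx":2.8,"ty":3.8,"tz":0,"rx":0,"ry":0,"rz":0.07,"fingers":255},{"tx":5.3,"ty":7.8,"tz":0,"rx":0,"ry":0,"rz":0.14,"fingers":255},{"tx":7.5,"ty":11.9,"tz":0,"rx":0,"ry":0,"rz":0.21,"fingers":255},{"tx":9.5,"ty":16.2,"tz":0,"rx":0,"ry":0,"rz":0.28,"fingers":255},{"tx":11.1,"ty":20.7,"tz":0,"rx":0,"ry":0,"rz":0.35,"fingers":255},{"tx":12.4,"ty":25.2,"tz":0,"rx":0,"ry":0,"rz":0.42,"fingers":255},{"tx":13.4,"ty":29.8,"tz":0,"rx":0,"ry":0,"rz":0.49,"fingers":255},{"tx":14.1,"ty":34.5,"tz":0,"rx":0,"ry":0,"rz":0.56,"fingers":255},{"tx":14.4,"ty":39.2,"tz":0,"rx":0,"ry":0,"rz":0.63,"fingers":255},{"tx":14.4,"ty":43.9,"tz":0,"rx":0,"ry":0,"rz":0.70,"fingers":255}]'
```

```text
t: 4.8
ee_pos: [658.0, 63.7, 173.6]
orientation: [-1.357, 0.945, -0.945]
ft_force: [-2.5, -3.7, 1.0]
width: 0.3
```

```bash
python3 -m creep '[{"tx":-0.3,"ty":4.7,"tz":0,"rx":0,"ry":0,"rz":0.07,"fingers":255},{"tx":-0.9,"ty":9.3,"tz":0,"rx":0,"ry":0,"rz":0.14,"fingers":255},{"tx":-1.9,"ty":14,"tz":0,"rx":0,"ry":0,"rz":0.21,"fingers":255},{"tx":-3.2,"ty":18.5,"tz":0,"rx":0,"ry":0,"rz":0.28,"fingers":255},{"tx":-4.8,"ty":22.9,"tz":0,"rx":0,"ry":0,"rz":0.35,"fingers":255},{"tx":-6.7,"ty":27.2,"tz":0,"rx":0,"ry":0,"rz":0.42,"fingers":255},{"tx":-8.9,"ty":31.4,"tz":0,"rx":0,"ry":0,"rz":0.49,"fingers":255},{"tx":-11.4,"ty":35.4,"tz":0,"rx":0,"ry":0,"rz":0.56,"fingers":255},{"tx":-14.2,"ty":39.2,"tz":0,"rx":0,"ry":0,"rz":0.63,"fingers":255}]'
python3 - <<'E'
from h import *
print(ctrl.get_obs()['ft_force'])
for n in('scene','side','wrist'): snap(n,n+'3')
a=load('scene3')['pixels'][165:330,140:360]; cv2.imwrite('pics/s3z.png',cv2.resize(a,None,fx=3.6,fy=3.6,interpolation=cv2.INTER_CUBIC))
a=load('side3')['pixels'][130:290,180:360]; cv2.imwrite('pics/d3z.png',cv2.resize(a,None,fx=3.7,fy=3.7,interpolation=cv2.INTER_CUBIC))
E
```

```text
t: 5.92
ee_pos: [644.6, 103.0, 173.7]
orientation: [-1.522, 0.459, -0.461]
ft_force: [1.9, -3.6, -0.3]
width: 0.1
[ 1.93032358 -3.60384146 -0.32604659]
```

View pics/s3z.png

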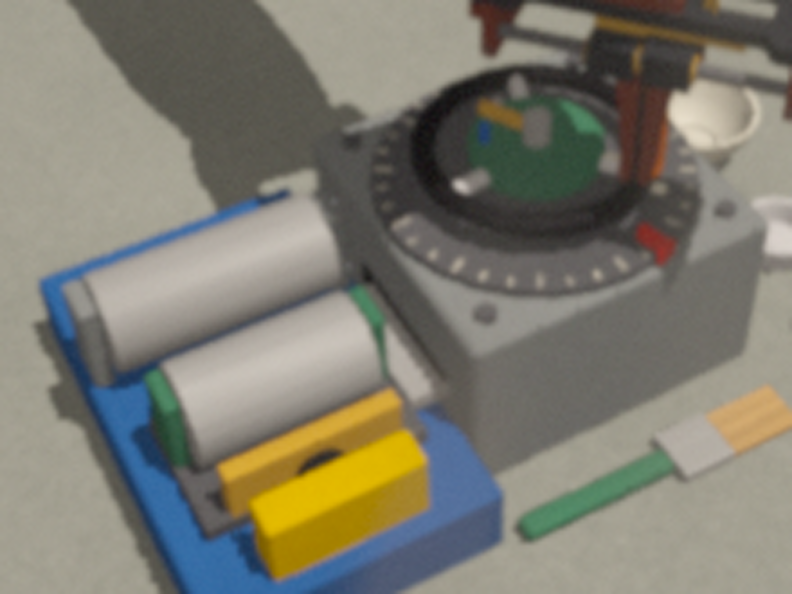

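View pics/d3z.png

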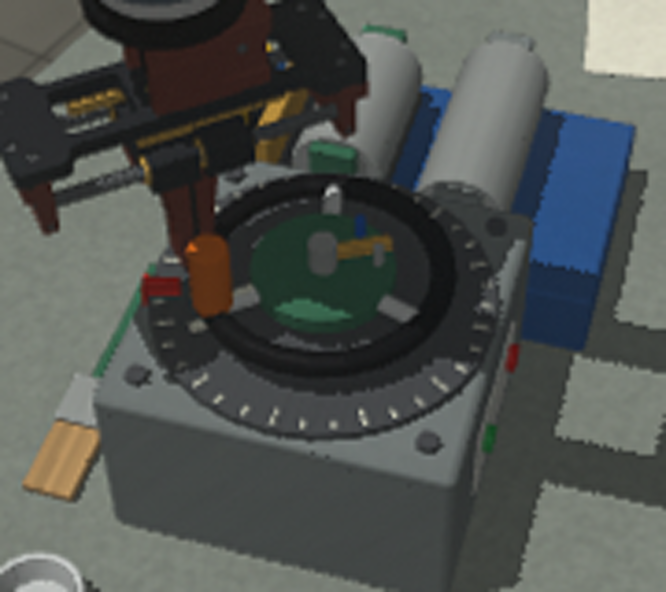

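View pics/wrist3.png

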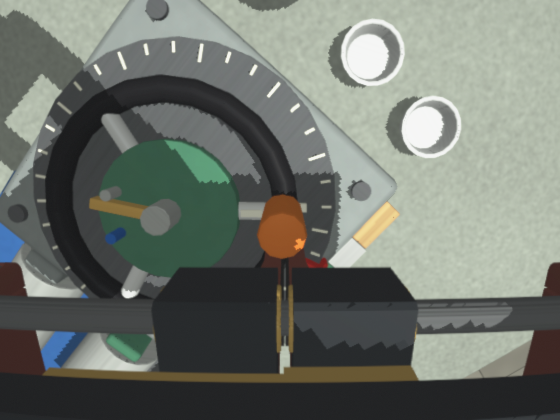

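```bash
python3 - <<'E'
from h import *
a=load('scene0')['pixels'][262:325,190:270];b=load('scene3')['pixels'][262:325,190:270]
a=cv2.resize(a,None,fx=7,fy=7,interpolation=cv2.INTER_CUBIC);b=cv2.resize(b,None,fx=7,fy=7,interpolation=cv2.INTER_CUBIC)
cv2.imwrite('pics/cmp.png',cv2.resize(cv2.hconcat([a,b]),None,fx=.71,fy=.71))
E
```

```text
(no output)
```

View pics/cmp.png

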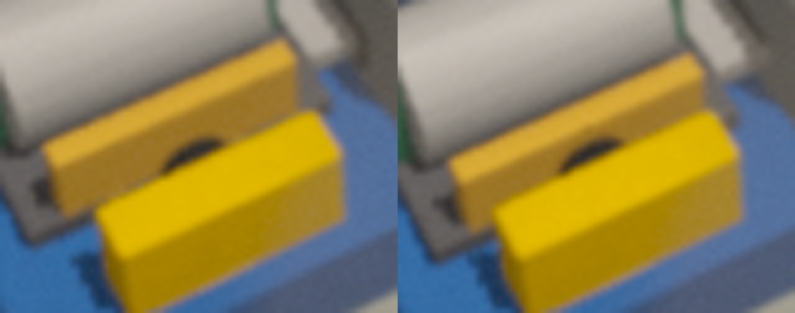

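```bash
python3 - <<'E'
from h import *
rows(np.array([644.2,103.65]),.981,174,[(t,21) for t in (1.03,1.08,1.13,1.18,1.2,1.22,1.24,1.26,1.28,1.3,1.35,1.4,1.45,1.5,1.55,1.6,1.65,1.7,1.75,1.8)],174)
E
python3 -m creep '[{"tx":-2.2,"ty":2.6,"tz":0,"rx":0,"ry":0,"rz":0.05,"fingers":255},{"tx":-4.4,"ty":5.1,"tz":0,"rx":0,"ry":0,"rz":0.10,"fingers":255},{"tx":-6.7,"ty":7.4,"tz":0,"rx":0,"ry":0,"rz":0.15,"fingers":255}]'
```

```text
th 1.03 d 21.0 tx -2.1 ty 2.6 tz 0.0 rz 0.05
th 1.08 d 21.0 tx -4.4 ty 5.1 tz 0.0 rz 0.10
th 1.13 d 21.0 tx -6.8 ty 7.5 tz 0.0 rz 0.15
th 1.18 d 21.0 tx -9.3 ty 9.7 tz 0.0 rz 0.20
th 1.20 d 21.0 tx -10.3 ty 10.6 tz 0.0 rz 0.22
th 1.22 d 21.0 tx -11.4 ty 11.4 tz 0.0 rz 0.24
th 1.24 d 21.0 tx -12.5 ty 12.3 tz 0.0 rz 0.26
th 1.26 d 21.0 tx -13.5 ty 13.1 tz 0.0 rz 0.28
th 1.28 d 21.0 tx -14.6 ty 13.8 tz 0.0 rz 0.30
th 1.30 d 21.0 tx -15.7 ty 14.6 tz 0.0 rz 0.32
th 1.35 d 21.0 tx -18.6 ty 16.4 tz 0.0 rz 0.37
th 1.40 d 21.0 tx -21.5 ty 18.0 tz 0.0 rz 0.42
th 1.45 d 21.0 tx -24.5 ty 19.6 tz 0.0 rz 0.47
th 1.50 d 21.0 tx -27.6 ty 20.9 tz 0.0 rz 0.52
th 1.55 d 21.0 tx -30.8 ty 22.1 tz 0.0 rz 0.57
th 1.60 d 21.0 tx -34.0 ty 23.1 tz 0.0 rz 0.62
th 1.65 d 21.0 tx -37.2 ty 24.0 tz 0.0 rz 0.67
th 1.70 d 21.0 tx -40.5 ty 24.7 tz 0.0 rz 0.72
th 1.75 d 21.0 tx -43.8 ty 25.3 tz 0.0 rz 0.77
th 1.80 d 21.0 tx -47.2 ty 25.6 tz 0.0 rz 0.82
t: 6.45
ee_pos: [638.1, 110.7, 173.7]
orientation: [-1.543, 0.344, -0.346]
ft_force: [3.1, -3.2, -0.6]
width: 0.3
```

```bash
python3 -m creep '[{"tx":-1.5,"ty":1.4,"tz":0,"rx":0,"ry":0,"rz":0.03,"fingers":255},{"tx":-3.1,"ty":2.7,"tz":0,"rx":0,"ry":0,"rz":0.06,"fingers":255}]'
python3 -c "
from h import *
rows(np.array([634.4,113.75]),1.191,174,[(1.191+.03*i,21) for i in range(18)],174)"
```

```text
t: 6.7
ee_pos: [634.7, 113.7, 173.7]
orientation: [-1.55, 0.297, -0.298]
ft_force: [1.5, -2.4, -2.3]
width: 0.4
th 1.19 d 21.0 tx -0.1 ty 0.1 tz 0.0 rz 0.00
th 1.22 d 21.0 tx -1.6 ty 1.4 tz 0.0 rz 0.03
th 1.25 d 21.0 tx -3.2 ty 2.6 tz 0.0 rz 0.06
th 1.28 d 21.0 tx -4.9 ty 3.8 tz 0.0 rz 0.09
th 1.31 d 21.0 tx -6.6 ty 4.9 tz 0.0 rz 0.12
th 1.34 d 21.0 tx -8.3 ty 6.0 tz 0.0 rz 0.15
th 1.37 d 21.0 tx -10.0 ty 7.0 tz 0.0 rz 0.18
th 1.40 d 21.0 tx -11.8 ty 8.0 tz 0.0 rz 0.21
th 1.43 d 21.0 tx -13.6 ty 8.9 tz 0.0 rz 0.24
th 1.46 d 21.0 tx -15.4 ty 9.8 tz 0.0 rz 0.27
th 1.49 d 21.0 tx -17.3 ty 10.6 tz 0.0 rz 0.30
th 1.52 d 21.0 tx -19.1 ty 11.3 tz 0.0 rz 0.33
th 1.55 d 21.0 tx -21.0 ty 12.0 tz 0.0 rz 0.36
th 1.58 d 21.0 tx -23.0 ty 12.7 tz 0.0 rz 0.39
th 1.61 d 21.0 tx -24.9 ty 13.2 tz 0.0 rz 0.42
th 1.64 d 21.0 tx -26.8 ty 13.8 tz 0.0 rz 0.45
th 1.67 d 21.0 tx -28.8 ty 14.2 tz 0.0 rz 0.48
th 1.70 d 21.0 tx -30.8 ty 14.6 tz 0.0 rz 0.51
```

```bash
python3 -m creep '[{"tx":-0.8,"ty":0.7,"tz":0,"rx":0,"ry":0,"rz":0.015,"fingers":255},{"tx":-1.6,"ty":1.3,"tz":0,"rx":0,"ry":0,"rz":0.03,"fingers":255}]'
```

```text
t: 6.95
ee_pos: [632.9, 115.2, 173.7]
orientation: [-1.553, 0.274, -0.274]
ft_force: [2.7, -1.9, -1.4]
width: 0.3
```

```bash
python3 -m creep '[{"tx":-0.8,"ty":0.6,"tz":0,"rx":0,"ry":0,"rz":0.015,"fingers":255},{"tx":-1.6,"ty":1.2,"tz":0,"rx":0,"ry":0,"rz":0.03,"fingers":255}]'
```

```text
t: 7.2
ee_pos: [631.3, 116.4, 173.7]
orientation: [-1.556, 0.25, -0.25]
ft_force: [3.2, -0.7, -1.7]
width: 0.8
```

```bash
python3 -m creep '[{"tx":-0.8,"ty":0.6,"tz":0,"rx":0,"ry":0,"rz":0.015,"fingers":255},{"tx":-1.7,"ty":1.2,"tz":0,"rx":0,"ry":0,"rz":0.03,"fingers":255}]'
```

```text
t: 7.45
ee_pos: [629.5, 117.6, 173.7]
orientation: [-1.559, 0.227, -0.227]
ft_force: [2.9, -0.9, -1.2]
width: 0.5
```

```bash
python3 -m creep '[{"tx":-0.8,"ty":0.6,"tz":0,"rx":0,"ry":0,"rz":0.015,"fingers":255},{"tx":-1.7,"ty":1.1,"tz":0,"rx":0,"ry":0,"rz":0.03,"fingers":255}]'
```

```text
t: 7.7
ee_pos: [627.9, 118.8, 173.7]
orientation: [-1.561, 0.203, -0.203]
ft_force: [3.4, -0.0, -2.7]
width: 0.4
```

```bash
python3 -m creep '[{"tx":-0.8,"ty":0.6,"tz":0,"rx":0,"ry":0,"rz":0.015,"fingers":255},{"tx":-1.7,"ty":1.1,"tz":0,"rx":0,"ry":0,"rz":0.03,"fingers":255}]'
```

```text
t: 7.95
ee_pos: [626.2, 119.8, 173.7]
orientation: [-1.563, 0.179, -0.18]
ft_force: [4.6, 1.4, -0.8]
width: 0.7
```

```bash
python3 -m creep '[{"tx":-0.8,"ty":0.5,"tz":0,"rx":0,"ry":0,"rz":0.015,"fingers":255},{"tx":-1.7,"ty":1.0,"tz":0,"rx":0,"ry":0,"rz":0.03,"fingers":255}]'
python3 - <<'E'
from h import *
snap('scene','s4')
a=load('scene3')['pixels'][262:325,190:270];b=load('s4')['pixels'][262:325,190:270]
a=cv2.resize(a,None,fx=7,fy=7,interpolation=cv2.INTER_CUBIC);b=cv2.resize(b,None,fx=7,fy=7,interpolation=cv2.INTER_CUBIC)
cv2.imwrite('pics/cmp2.png',cv2.resize(cv2.hconcat([a,b]),None,fx=.71,fy=.71))
E
```

```text
t: 8.2
ee_pos: [625.4, 120.5, 173.8]
orientation: [-1.565, 0.154, -0.158]
ft_force: [8.4, -1.7, -4.3]
width: 0.2
```

View pics/cmp2.png

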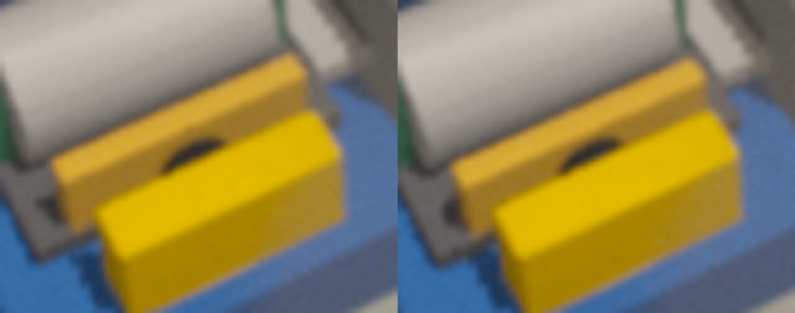

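Force has risen to 8.6 N and the TCP lags its command by 1 mm, so the stop is met at about 1.36 rad. That is 0.85 rad past the marker, which is within the stated range. Next I lean harder in small steps.

```bash
python3 -m creep '[{"tx":-0.4,"ty":0.1,"tz":0,"rx":0,"ry":0,"rz":0,"fingers":255},{"tx":-0.8,"ty":0.2,"tz":0,"rx":0,"ry":0,"rz":0,"fingers":255}]'; python3 -c "
from h import *
print(ctrl.get_obs()['ft_force'],ctrl.get_obs()['ee_pos'])"
```

```text
t: 8.5
ee_pos: [625.3, 120.5, 173.9]
orientation: [-1.565, 0.153, -0.159]
ft_force: [10.0, -1.8, -7.0]
width: 0.8
[ 9.98653159 -1.81157063 -6.96999264] [625.29551867 120.52259226 173.89934157]
```

```bash
python3 -m creep '[{"tx":-0.4,"ty":0.0,"tz":0,"rx":0,"ry":0,"rz":0,"fingers":255},{"tx":-0.4,"ty":0.0,"tz":0,"rx":0,"ry":0,"rz":0,"fingers":255}]'
```

```text
t: 8.75
ee_pos: [625.3, 120.5, 173.9]
orientation: [-1.565, 0.153, -0.16]
ft_force: [11.0, -1.4, -6.6]
width: 0.6
```

```bash
python3 -m creep '[{"tx":-0.3,"ty":0.0,"tz":0,"rx":0,"ry":0,"rz":0,"fingers":255},{"tx":-0.3,"ty":0.0,"tz":0,"rx":0,"ry":0,"rz":0,"fingers":255},{"tx":-0.3,"ty":0.0,"tz":0,"rx":0,"ry":0,"rz":0,"fingers":255}]'
```

```text
t: 9.12
ee_pos: [625.3, 120.5, 174.0]
orientation: [-1.565, 0.152, -0.16]
ft_force: [12.3, -0.6, -7.0]
width: 0.3
```

```bash
python3 -m creep '[{"tx":-0.1,"ty":0.0,"tz":0,"rx":0,"ry":0,"rz":0,"fingers":255},{"tx":-0.1,"ty":0.0,"tz":0,"rx":0,"ry":0,"rz":0,"fingers":255},{"tx":-0.1,"ty":0.0,"tz":0,"rx":0,"ry":0,"rz":0,"fingers":255},{"tx":-0.1,"ty":0.0,"tz":0,"rx":0,"ry":0,"rz":0,"fingers":255}]'
python3 - <<'E'
from h import *
print(ctrl.get_obs()['ft_force'])
for n in ('scene','wrist'): snap(n,n+'5')
a=load('wrist5')['pixels']; cv2.imwrite('pics/w5.png',a)
a=load('scene5')['pixels'][165:330,140:360]; cv2.imwrite('pics/s5z.png',cv2.resize(a,None,fx=3.6,fy=3.6,interpolation=cv2.INTER_CUBIC))
E
```

```text
t: 9.62
ee_pos: [625.2, 120.5, 174.0]
orientation: [-1.565, 0.152, -0.161]
ft_force: [12.3, -1.7, -7.1]
width: 0.6
[12.30421593 -1.73618747 -7.08639585]
```

View pics/w5.png

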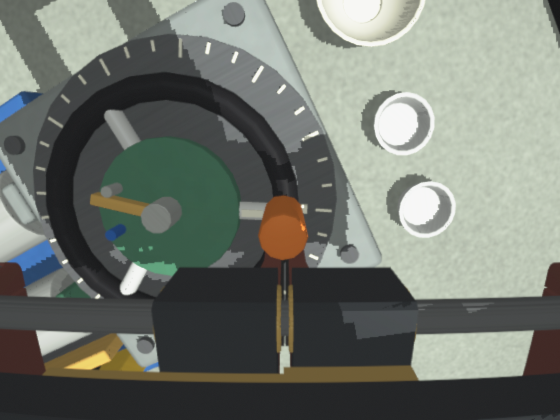

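View pics/s5z.png

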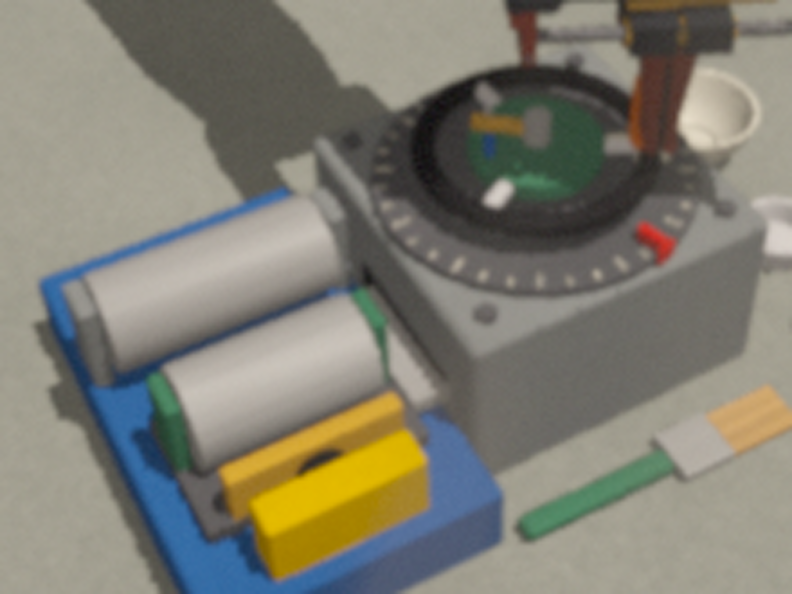

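The stop hold is done: about 12.4 N horizontal (14.3 N total), directed exactly along the push tangent, with the knob not moving, for over 0.8 s. Now I back off, lift over the knob and come down on its other side.

```bash
python3 -m creep '[{"tx":2.5,"ty":-0.5,"tz":0,"rx":0,"ry":0,"rz":0,"fingers":255},{"tx":7,"ty":-1.5,"tz":0,"rx":0,"ry":0,"rz":0,"fingers":255},{"tx":14,"ty":-3,"tz":0,"rx":0,"ry":0,"rz":0,"fingers":255},{"tx":14,"ty":-3,"tz":25,"rx":0,"ry":0,"rz":0,"fingers":255},{"tx":14,"ty":-3,"tz":50,"rx":0,"ry":0,"rz":0,"fingers":255},{"tx":14,"ty":-3,"tz":55,"rx":0,"ry":0,"rz":0,"fingers":255},{"tx":-15,"ty":3,"tz":55,"rx":0,"ry":0,"rz":0,"fingers":255},{"tx":-52.5,"ty":11.3,"tz":55,"rx":0,"ry":0,"rz":0,"fingers":255},{"tx":-52.5,"ty":11.3,"tz":55,"rx":0,"ry":0,"rz":0,"fingers":255}]'
python3 - <<'E'
from h import *
o=ctrl.get_obs();R=cv2.Rodrigues(o['orientation'])[0];print(o['ee_pos'],np.arctan2(R[1,2],R[0,2]),o['ft_force'])
snap('wrist','w6');snap('side','d6')
a=load('side3')['pixels'][130:290,180:360]
a=load('d6')['pixels'][130:290,180:360]; cv2.imwrite('pics/d6z.png',cv2.resize(a,None,fx=3.7,fy=3.7,interpolation=cv2.INTER_CUBIC))
E
```

```text
t: 10.85
ee_pos: [567.6, 132.3, 227.7]
orientation: [-1.566, 0.158, -0.154]
ft_force: [0.4, 0.1, -0.1]
width: 0.9
[567.60332108 132.30098788 227.67506889] 1.3721067448628526 [ 0.44236142  0.0694493  -0.05697934]
```

View pics/w6.png

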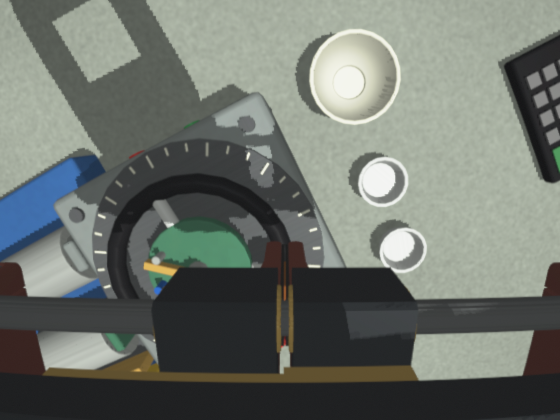

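View pics/d6z.png

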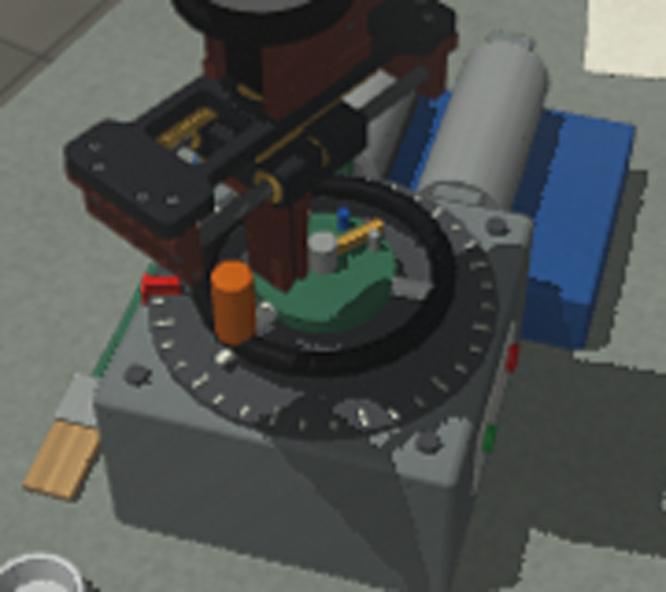

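```bash
python3 - <<'E'
from h import *
D=load('d6');
d=lambda x,y,z:atz(D,180+x/3.7-.36,130+y/3.7-.36,z)[:2]
for q in (d(233,274,192),d(223,360,135)): v=q-C; print(q,np.hypot(*v),np.arctan2(v[1],v[0]))
print(ctrl.get_obs()['ee_pos'],ctrl.get_obs()['qvel'].round(3))
E
python3 -m creep '[{"tx":0,"ty":0,"tz":-25,"rx":0,"ry":0,"rz":0,"fingers":255},{"tx":0,"ty":0,"tz":-55,"rx":0,"ry":0,"rz":0,"fingers":255},{"tx":0,"ty":0,"tz":-55,"rx":0,"ry":0,"rz":0,"fingers":255},{"tx":0,"ty":0,"tz":-55,"rx":0,"ry":0,"rz":0,"fingers":255}]'
python3 -c "
from h import *
rows(np.array([570.3,132.15]),1.371,174,[(1.37,-35),(1.37,-28)]+[(t,-21) for t in np.arange(1.36,.48,-.07)],174)"
```

```text
[602.50863604 123.05599189] 61.91614268186632 1.3854779416719119
[604.57017278 135.09035847] 74.12455673970264 1.3880574908631875
[570.45469389 132.17816188 228.41675067] [-0.007  0.012 -0.027  0.     0.    -0.001]
t: 11.45
ee_pos: [571.3, 132.1, 174.2]
orientation: [-1.565, 0.156, -0.158]
ft_force: [0.9, 1.0, 0.7]
width: 0.4
th 1.37 d -35.0 tx -0.7 ty -0.3 tz 0.0 rz -0.00
th 1.37 d -28.0 tx 6.1 ty -1.7 tz 0.0 rz -0.00
th 1.36 d -21.0 tx 13.7 ty -3.0 tz 0.0 rz -0.01
th 1.29 d -21.0 tx 18.4 ty -2.6 tz 0.0 rz -0.08
th 1.22 d -21.0 tx 23.1 ty -2.6 tz 0.0 rz -0.15
th 1.15 d -21.0 tx 27.8 ty -3.0 tz 0.0 rz -0.22
th 1.08 d -21.0 tx 32.4 ty -3.6 tz 0.0 rz -0.29
th 1.01 d -21.0 tx 37.1 ty -4.6 tz 0.0 rz -0.36
th 0.94 d -21.0 tx 41.6 ty -5.9 tz 0.0 rz -0.43
th 0.87 d -21.0 tx 46.0 ty -7.5 tz 0.0 rz -0.50
th 0.80 d -21.0 tx 50.3 ty -9.4 tz 0.0 rz -0.57
th 0.73 d -21.0 tx 54.5 ty -11.6 tz 0.0 rz -0.64
th 0.66 d -21.0 tx 58.5 ty -14.1 tz 0.0 rz -0.71
th 0.59 d -21.0 tx 62.3 ty -16.9 tz 0.0 rz -0.78
th 0.52 d -21.0 tx 65.9 ty -19.9 tz 0.0 rz -0.85
```

```bash
python3 -m creep '[{"tx":6,"ty":-1.7,"tz":0,"rx":0,"ry":0,"rz":0,"fingers":255},{"tx":10,"ty":-2.4,"tz":0,"rx":0,"ry":0,"rz":0,"fingers":255},{"tx":13.7,"ty":-3,"tz":0,"rx":0,"ry":0,"rz":-0.01,"fingers":255},{"tx":18.4,"ty":-2.6,"tz":0,"rx":0,"ry":0,"rz":-0.08,"fingers":255},{"tx":23.1,"ty":-2.6,"tz":0,"rx":0,"ry":0,"rz":-0.15,"fingers":255},{"tx":27.8,"ty":-3,"tz":0,"rx":0,"ry":0,"rz":-0.22,"fingers":255},{"tx":32.4,"ty":-3.6,"tz":0,"rx":0,"ry":0,"rz":-0.29,"fingers":255},{"tx":35,"ty":-4.1,"tz":0,"rx":0,"ry":0,"rz":-0.33,"fingers":255},{"tx":37.1,"ty":-4.6,"tz":0,"rx":0,"ry":0,"rz":-0.36,"fingers":255},{"tx":39.3,"ty":-5.2,"tz":0,"rx":0,"ry":0,"rz":-0.395,"fingers":255}]'
```

```text
t: 12.7
ee_pos: [609.6, 126.9, 173.7]
orientation: [-1.52, 0.468, -0.467]
ft_force: [-3.3, 1.3, 0.7]
width: 0.7
```

```bash
python3 -m creep '[{"tx":2.3,"ty":-0.7,"tz":0,"rx":0,"ry":0,"rz":-0.035,"fingers":255},{"tx":4.5,"ty":-1.5,"tz":0,"rx":0,"ry":0,"rz":-0.07,"fingers":255},{"tx":6.7,"ty":-2.3,"tz":0,"rx":0,"ry":0,"rz":-0.105,"fingers":255},{"tx":8.9,"ty":-3.2,"tz":0,"rx":0,"ry":0,"rz":-0.14,"fingers":255},{"tx":11,"ty":-4.2,"tz":0,"rx":0,"ry":0,"rz":-0.175,"fingers":255}]'
python3 - <<'E'
from h import *
print(ctrl.get_obs()['ft_force'])
for n in('scene','side','wrist'): snap(n,n+'7')
a=load('side7')['pixels'][130:290,180:360]; cv2.imwrite('pics/d7z.png',cv2.resize(a,None,fx=3.7,fy=3.7,interpolation=cv2.INTER_CUBIC))
a=load('scene7')['pixels'][165:330,200:360]; cv2.imwrite('pics/s7z.png',cv2.resize(a,None,fx=3.6,fy=3.6,interpolation=cv2.INTER_CUBIC))
E
```

```text
t: 13.32
ee_pos: [620.6, 122.7, 173.6]
orientation: [-1.485, 0.604, -0.603]
ft_force: [-3.5, 1.7, 2.6]
width: 0.5
[-3.52462894  1.70592949  2.60972741]
```

View pics/d7z.png

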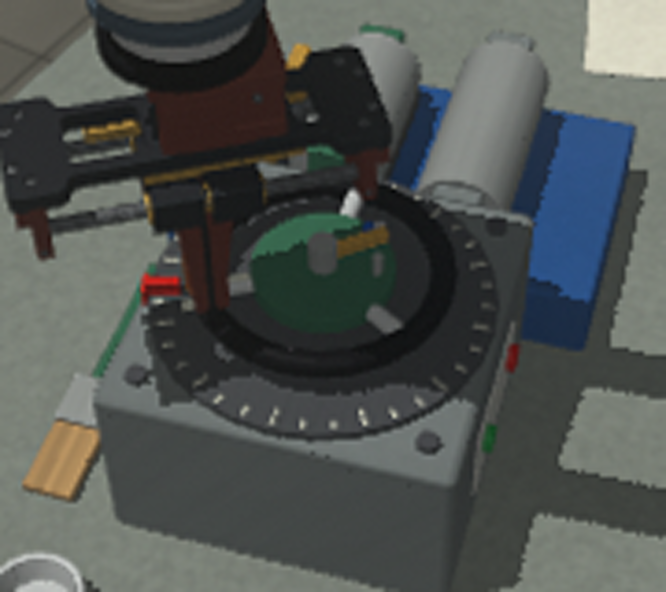

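View pics/s7z.png

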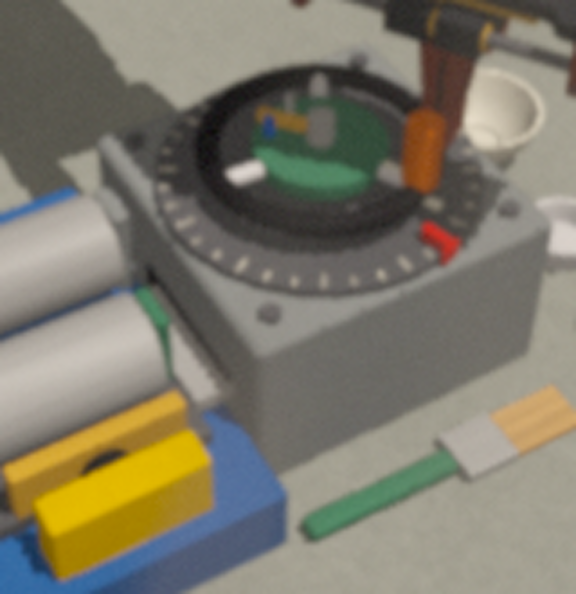

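View pics/wrist7.png

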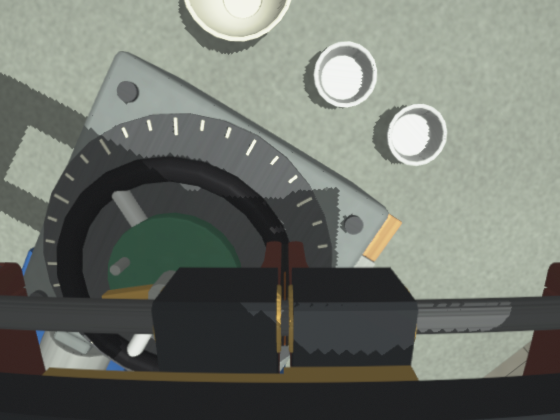

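```bash
python3 -m creep '[{"tx":2.1,"ty":-1.1,"tz":0,"rx":0,"ry":0,"rz":-0.035,"fingers":255},{"tx":4.2,"ty":-2.2,"tz":0,"rx":0,"ry":0,"rz":-0.07,"fingers":255},{"tx":6.2,"ty":-3.4,"tz":0,"rx":0,"ry":0,"rz":-0.105,"fingers":255},{"tx":8.2,"ty":-4.7,"tz":0,"rx":0,"ry":0,"rz":-0.14,"fingers":255},{"tx":10,"ty":-6,"tz":0,"rx":0,"ry":0,"rz":-0.17,"fingers":255},{"tx":11.5,"ty":-7.1,"tz":0,"rx":0,"ry":0,"rz":-0.20,"fingers":255},{"tx":11.5,"ty":-7.1,"tz":0,"rx":0,"ry":0,"rz":-0.20,"fingers":255}]'
python3 - <<'E'
from h import *
print(ctrl.get_obs()['ft_force'])
for n in('scene','side'): snap(n,n+'8')
a=load('scene8')['pixels'][190:260,250:350]; cv2.imwrite('pics/s8z.png',cv2.resize(a,None,fx=8,fy=8,interpolation=cv2.INTER_CUBIC))
a=load('side8')['pixels'][170:250,200:310]; cv2.imwrite('pics/d8z.png',cv2.resize(a,None,fx=7,fy=7,interpolation=cv2.INTER_CUBIC))
E
```

```text
t: 14.35
ee_pos: [632.4, 115.5, 173.6]
orientation: [-1.435, 0.756, -0.757]
ft_force: [-2.2, 1.3, -0.3]
width: 0.2
[-2.21544647  1.34019505 -0.3135498 ]
```

View pics/s8z.png

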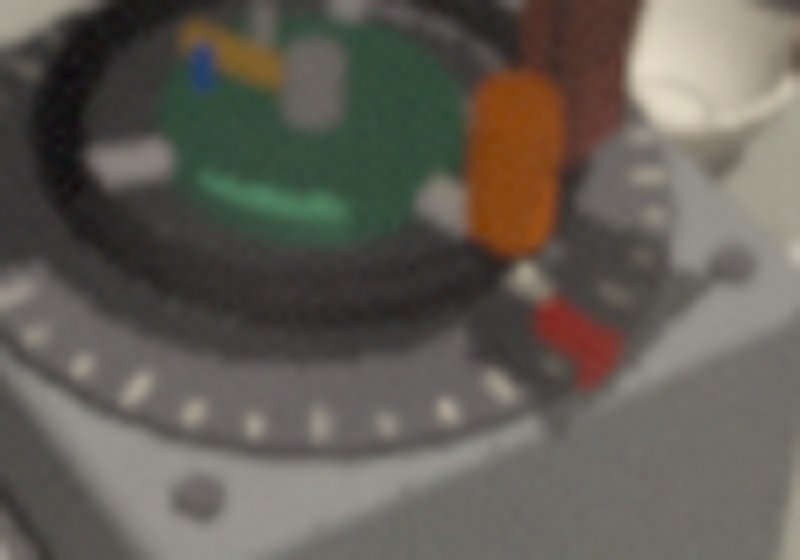

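View pics/d8z.png

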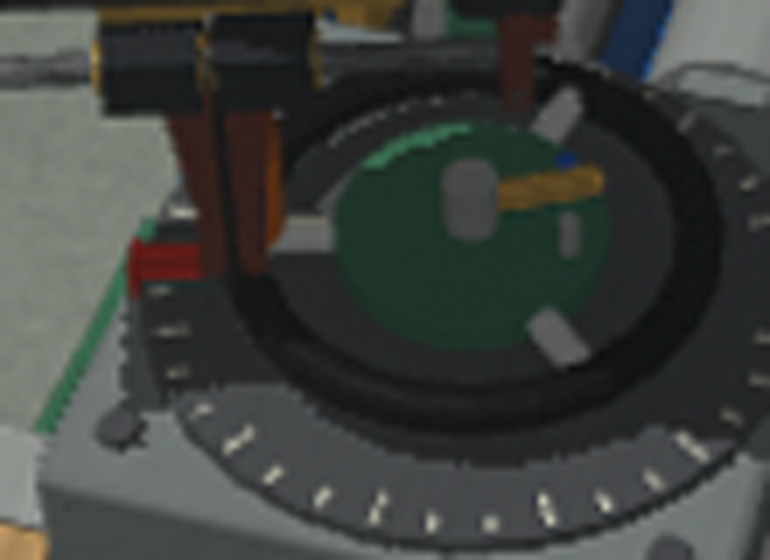

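```bash
python3 - <<'E'
from h import *
S=load('scene8');f=lambda x,y,z=135:atz(S,250+x/8-.44,190+y/8-.44,z)[:2]
for q in (f(540,290),f(530,288),f(545,313),f(540,305)): v=q-C; print(q,np.hypot(*v),np.arctan2(v[1],v[0]))
print([ (proj(S,[[*(C+78*u(t)),135]])[0]-[250,190]+.44)*8 for t in (.4,.45,.5,.55,.6,.65)])
# reference: angle of pointer if knob contact d=21 at measured tcp
e=ctrl.get_obs()['ee_pos'][:2]
from scipy.optimize import fsolve
print(fsolve(lambda x: pose(x[0],x[1])-e,[.6,-21]))
E
```

```text
[653.31562244 101.93973771] 73.82432138807394 0.5684203049334968
[651.97435959  99.7530777 ] 71.52566881826266 0.552749635745818
[661.38576466 100.34412207] 79.96913630838485 0.4972217470032757
[658.37749899 100.10759329] 77.22206614304224 0.5131118048516848
[array([517.72947045, 323.0552856 ]), array([529.00749458, 316.00006349]), array([539.67022433, 308.5651009 ]), array([549.69179294, 300.77477736]), array([559.04882838, 292.65425986]), array([567.72047981, 284.22937751])]
[  0.58652202 -21.5613042 ]
```

```bash
python3 -m creep '[{"tx":1,"ty":-0.8,"tz":0,"rx":0,"ry":0,"rz":-0.02,"fingers":255},{"tx":2,"ty":-1.6,"tz":0,"rx":0,"ry":0,"rz":-0.04,"fingers":255},{"tx":3.1,"ty":-2.5,"tz":0,"rx":0,"ry":0,"rz":-0.06,"fingers":255},{"tx":3.1,"ty":-2.5,"tz":0,"rx":0,"ry":0,"rz":-0.06,"fingers":255},{"tx":3.1,"ty":-2.5,"tz":0,"rx":0,"ry":0,"rz":-0.06,"fingers":255}]'
python3 - <<'E'
from h import *
from scipy.optimize import fsolve
e=ctrl.get_obs()['ee_pos'][:2]
print(fsolve(lambda x: pose(x[0],x[1])-e,[.6,-21]),ctrl.get_obs()['ft_force'])
snap('scene','s9')
a=load('s9')['pixels'][190:260,250:350]; cv2.imwrite('pics/s9z.png',cv2.resize(a,None,fx=8,fy=8,interpolation=cv2.INTER_CUBIC))
E
```

```text
t: 15.08
ee_pos: [635.4, 113.1, 173.7]
orientation: [-1.418, 0.802, -0.802]
ft_force: [-1.7, 1.5, -0.5]
width: 0.8
[  0.53293186 -21.37220287] [-1.70258441  1.53642464 -0.51696296]
```

View pics/s9z.png

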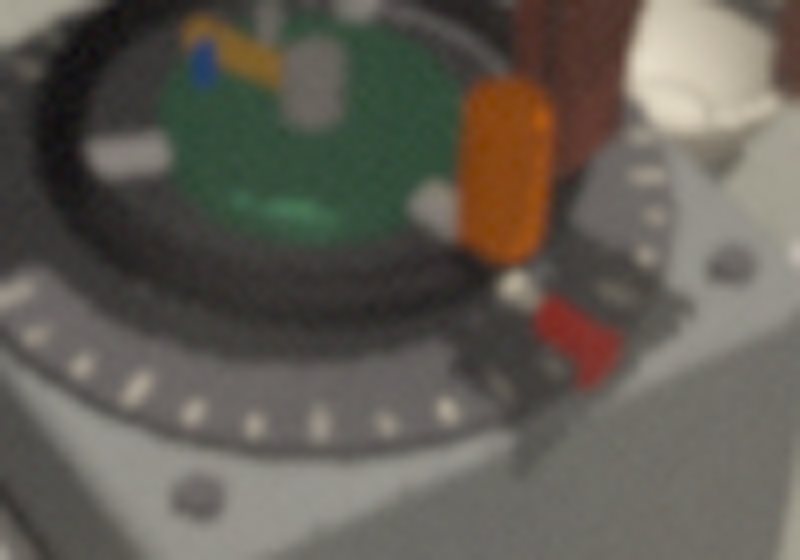

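```bash
python3 -m creep '[{"tx":-1.5,"ty":2.6,"tz":0,"rx":0,"ry":0,"rz":0,"fingers":255},{"tx":-7.5,"ty":13,"tz":0,"rx":0,"ry":0,"rz":0,"fingers":255},{"tx":-7.5,"ty":13,"tz":5,"rx":0,"ry":0,"rz":0,"fingers":255},{"tx":-7.5,"ty":13,"tz":40,"rx":0,"ry":0,"rz":0,"fingers":255},{"tx":-7.5,"ty":13,"tz":76,"rx":0,"ry":0,"rz":0,"fingers":255},{"tx":-7.5,"ty":13,"tz":76,"rx":0,"ry":0,"rz":0,"fingers":255},{"tx":10,"ty":-18,"tz":76,"rx":0,"ry":0,"rz":0,"fingers":255},{"tx":29,"ty":-49,"tz":76,"rx":0,"ry":0,"rz":0,"fingers":255},{"tx":29,"ty":-49,"tz":76,"rx":0,"ry":0,"rz":0,"fingers":255},{"tx":29,"ty":-49,"tz":76,"rx":0,"ry":0,"rz":0,"fingers":255}]'
python3 - <<'E'
from h import *
snap('wrist','w9')
a=load('w9')['pixels'][30:290,90:450]; cv2.imwrite('pics/w9z.png',cv2.resize(a,None,fx=2.2,fy=2.2,interpolation=cv2.INTER_CUBIC))
E
```

```text
t: 16.38
ee_pos: [663.5, 64.4, 248.8]
orientation: [-1.418, 0.804, -0.801]
ft_force: [0.3, -0.6, -0.3]
width: 0.7
```

View pics/w9z.png

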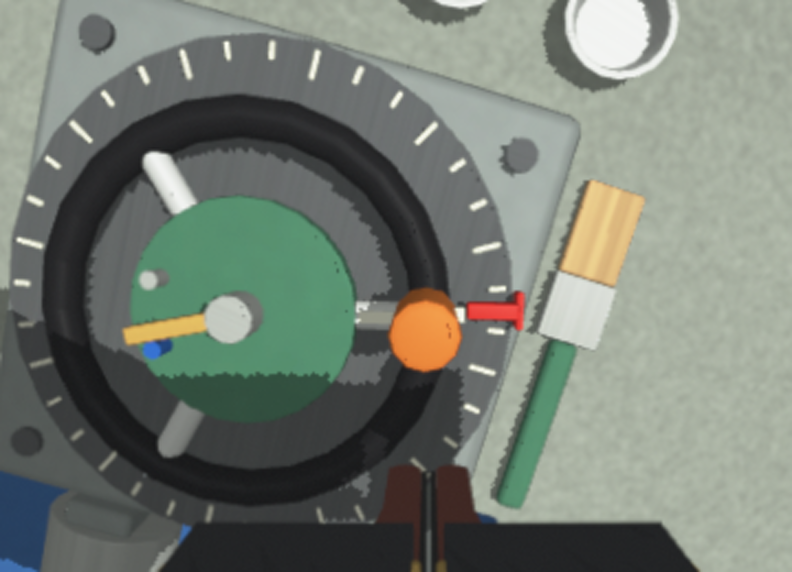

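```bash
python3 - <<'E'
from h import *
W=load('w9')['pixels']
a=cv2.resize(W[140:200,130:210],None,fx=6,fy=6,interpolation=cv2.INTER_CUBIC);b=cv2.resize(W[140:200,265:335],None,fx=6,fy=6,interpolation=cv2.INTER_CUBIC)
cv2.imwrite('pics/w9d.png',cv2.resize(cv2.hconcat([a,b]),None,fx=.88,fy=.88))
print(ctrl.get_obs()['ee_pos'],ctrl.get_obs()['ft_force'])
E
```

```text
[663.42815379  64.8392234  248.97549628] [-0.13346568  0.88312383  0.6184096 ]
```

View pics/w9d.png

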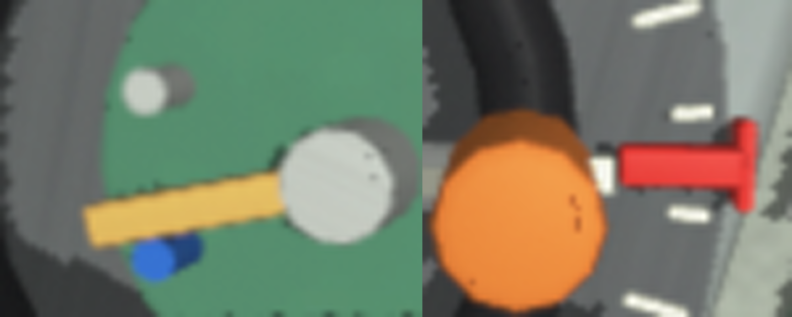

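```bash
python3 - <<'E'
from h import *
W=load('w9');p=atz(W,301.1,173.1,135);m=atz(W,302.4,171.25,135);print(p,m,np.linalg.norm(p-m))
for q in(p,m): print(np.hypot(*(q[:2]-C)),np.arctan2(*(q[:2]-C)[::-1]))
snap('scene','s10')
ctrl.close_job()
E
```

```text
[658.64219444  98.55509112 135.        ] [658.75614804 100.36446187 135.        ] 1.8129555831493633
76.7048934575988 0.49378316039235287
77.67805686357238 0.5135998969849334
the job is handed in; nothing more can be done
```

View pics/s10.png

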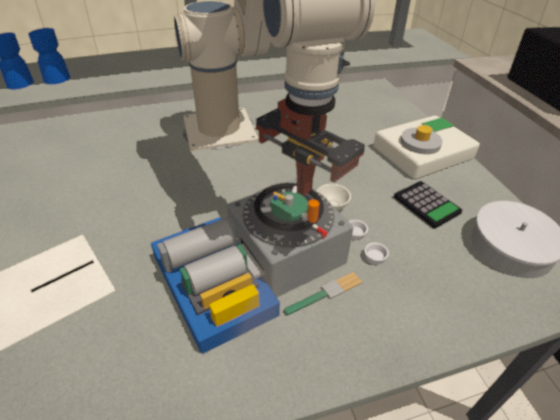

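The seed mill is set to the red marker and the job is handed in, at about 16.4 s of the 72 s allowed; no verdict is reported.

- **Open stop:** I pushed the knob anticlockwise with closed fingertips to the rubber stop, about 0.85 rad past the marker. I leaned on it there for over 0.8 s with about 12.4 N sideways (14.3 N in total). Below that, the highest reading was about 13 N while the push built up, so all readings stayed under the 20 N limit.
- **Setting:** I went over the knob and pushed it clockwise in one direction to the marker, then backed off and lifted clear.
- **Last checks:** The final wrist view puts the pointer about 1.8 mm from the marker tip (limit 5 mm), on the clockwise side, with the brass arm against the blue peg. The wrist force was only sensor noise, so nothing is being touched. The tins, dish and brush look unmoved in the scene view.
- **Disagreements:** The fingertip position implied a pointer angle of 0.53 rad, against 0.49 rad in the wrist picture; both are within 5 mm of the marker at about 0.51 rad.
- **Not seen directly:** The gap at the stop is hidden in the pictures, so I judged the contact from the force rising while the knob no longer moved.

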